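Wedge up the tilt plate of a measuring stage

TASK

Grip the levelling wedge with the blue grip block, bring it to the front of the measuring stage and, flat on the table, push it thin end first and square-on under the middle of the front edge of the plate, until the edge just lifts off its brass rests by about 4 mm, which is when the edge meets the red line on the wedge. Finish there, still gripping the wedge while it carries the plate: do not let go. Do not touch the plate itself with the robot, and leave the ring lying on it and everything else on the table where it is.

Things in the scene. Friction and masses are not known exactly. Their poses are not given: they have to be found in the camera images.
- stage: Fixed white frame, 200 mm deep (x), 232 mm wide (y), rails 36 mm high. Origin: on the table, amid the frame. x points from the open front inward (the way the wedge is pushed), y left of that. The front is open between two brass rests (10 mm high, inner faces 64 mm either side of the middle), so the wedge slides on the bare table. A thimble sticks out 46 mm at -y.
- plate: Aluminium plate, 165 x 184 x 12 mm, with glass window; at rest level, underside 10 mm above the table. Hinged along its far edge: origin on the hinge, mid-width, top face, 70 mm along +x from the stage's origin; axes as the stage. The front edge, 160 mm from the hinge, swings freely up; weight alone holds it down (3 to 5 N at the edge). 4 mm of lift is 0.025 rad.
- lip (a point): Middle of the lower front edge of the plate: 90 mm from the stage's origin along its -x; 10 mm above the table at rest. Its rise from its height at the start shows the lift.
- wedge: Levelling wedge, 110 mm long, 36 wide, 0.25 kg, loose. Origin: centre of underside; +x to the thin end, roughly away from the robot at first. Thin end (x = 55 mm) 3 mm high; steel slope rises 1 in 4 to 20 mm at x = -13; from there to x = -55 the blue grip block, 36 wide, 48 high, flat sides down to the table. Red line on the slope at x = 11, 14 mm high.
- wedge_tip (a point): Middle of the wedge's thin end, x = +55 mm of the wedge, 1.5 mm above its underside.
- sample_ring: Steel ring, 48 mm across, 14 mm high, lying loose on the plate's glass; origin at the centre of its underside. Leave alone.
- vee_block: Dark steel vee block, 60 x 45 x 40 mm, loose; origin at the centre of its underside. Leave alone.
- pin_case: Orange plastic case, 85 x 50 x 22 mm, loose; origin at the centre of its underside. Leave alone.
- cleaner: White bottle with blue cap, 48 mm across, 110 mm high; origin at the centre of its underside. Leave alone.
- driver: Screwdriver, 160 mm long, lying at the right of the table. Leave alone.
- brush: Small brush, 160 mm long, lying at the left of the table. Leave alone.
- plug_gauge: Turned steel plug gauge, 36 mm across, 70 mm high, standing at the right of the table; origin at the centre of its underside. Leave alone.

How it is judged:
By the outcome, as a careful person would: the job done as asked, in the order asked, and still so for the second after the job is handed in, while the arm keeps its last pose, push and grip.
It also fails if it takes over 45 s, if anything falls off the work surface, if the arm or the gripper's body presses on something with over 40 N, if the wrist force passes 120 N, or if a joint passes its speed limit or range.

ROBOT

A 7-joint arm with a two-finger parallel gripper is mounted at the origin on the work surface. World frame = base frame: x ahead of the robot, y to its left, z up, the work surface at z = 0. Lengths are in m, angles in rad, forces in N, time in s.
With the tool pointing down it reaches from about 0.425 to 0.925 m from the base axis. Payload 6.8 kg.
Tool frame: the origin (TCP) lies midway between the tips of the shut fingers; the grasp point (between the pads) lies 19 mm behind it; z points along the fingers, y is the line along which they close (so a half turn about z gives the same grasp; the last joint's range is limited). The gripper opens to 85 mm and grips with 20 to 120 N. Pads are 22 mm wide; open, the fingers measure 114 mm over their backs; the gripper's body (76 mm by 85 mm) begins 54 mm behind the grasp point. The pads swing forward as they close: fully open they stand 13 mm farther back than shut.
Start: joints at [1.113, 0.477, 0.022, 1.555, -0.011, 1.109, -0.083], TCP at [0.231, -0.634, 0.231] pointing down, gripper open.
Joint ranges: [-2.96, 2.96], [-0.34, 2.1], [-1.41, 1.46], [0.24, 2.44], [-1.37, 4.51], [0.17, 1.92], [-2.96, 2.96]. Speed limits (rad/s): [2.39, 2.39, 3.14, 3.14, 3.14, 3.14, 3.14].

INTERFACE

Orientations are given as a unit quaternion [w, x, y, z].
In Python, from station import * gives the robot as it stands. The module is installed in compiled form; this text tells all that it offers.
- The arm moves only by the shell command python3 -m jog 'ROWS' [OPENING] [FORCE]. ROWS is JSON, a list of rows, each an object of numbers: "x", "y", "z": the shift along the tool's x, y, z in m; "ax", "ay", "az": the turn, a rotation vector about the tool's x, y, z in rad. In form: [{"x": .., "y": .., "z": .., "ax": .., "ay": .., "az": ..}, ...]. A call has 1 to 12 rows; each row is the pose to reach, as a shift and turn from the pose commanded when the call began, along the tool's axes at that moment; what a row does not reach only later rows make up. A row lasts 1/10 s, in which the tool goes at most 50 mm and 8.59 degrees, less where a joint would pass 70% of its speed; a pose out of reach is approached as far as the arm can. A call with a gripper value outside its range is refused whole. OPENING is the opening, from 0 (shut) to 1 (fully open), set as the call begins (- or left out, the last holds). The fingers move at their own pace and stop on an object; FORCE is the grip in N (left out, the last holds). Time passes only in rows, so rows that repeat a pose let the fingers close. It gives the time, the measured TCP pose, the force, the opening and the grip force at its end, in the units of the state.
- get_obs(): the state, without advancing time (a new reading comes with each control period).
- read_camera(name): name is "scene" or "top" or "wrist"; returns the picture (420x560x3 uint8, red, green, blue); there is no depth.
- camera_params(name): a dict with "K" (3x3 intrinsics, pixels), "origin" and "attitude" of the camera in the world. Camera axes: x right, y up, looking along -z (the intrinsics and any distortion apply to the point x, -y, -z); pixel columns grow to the right and rows downward; lengths in m; the calibration is good to about 2 mm. A picture is of the moment at which its call begins: read the wrist's pose just before it. camera_params takes no time and is no camera call; for the wrist camera it gives the pose at the moment of the call.
- hand_in(): hands the job in; it is judged then, once.
The state is a dict: "t": time; "q": joint angles; "joint_vel": joint speeds; "joint_torque": joint torques, N m; "eef_pos": TCP position; "tool_rot": TCP orientation; "contact_force": force on the tool from outside, world axes, zero at the start; "torque": the same for the moment, N m; "gripper_width": opening from 0.0 (shut) to 1.0 (fully open); "grasp_force": force on a finger pad.
Only numpy, scipy, OpenCV 4.12 (cv2) and the standard library are available. Lean on these libraries where they do the work, as an engineer would, in place of code of your own. Each camera call takes 0.05 s, during which the arm holds its last target. There are 200 camera calls.

## Working session

There is one attempt and no reset: what is moved stays moved. The work goes in short steps, Python scripts to look and compute and a shell command to move; the robot and the scene stay as the last step left them, time stands still between calls to the robot, and variables do not carry over. Pictures are saved under pics/ and viewed, at most 10 in all, crops included, and the job is handed in when it is done.

```bash
mkdir -p pics; python3 - <<'E'
from station import *
import cv2
o=get_obs();print(o['t'],o['eef_pos'],o['tool_rot'],o['gripper_width'])
for n in("scene","top"):
    p=camera_params(n);print(n,p)
    cv2.imwrite(f'pics/{n}0.png',read_camera(n)[:,:,::-1])
E
```

```text
0.0 [ 0.23113631 -0.63357016  0.23033655] [-8.80468119e-04  9.84739484e-01  1.74032553e-01 -2.12057394e-04] 0.9963723525470689
scene {'K': array([[380.23581838,   0.        , 281.38576578],
       [  0.        , 380.23581838, 209.25164919],
       [  0.        ,   0.        ,   1.        ]]), 'origin': array([ 1.23059489, -0.51158587,  0.87082991]), 'attitude': array([0.82990958, 0.3478065 , 0.17513073, 0.39951215])}
top {'K': array([[415.76659107,   0.        , 279.79648782],
       [  0.        , 415.76659107, 203.22002654],
       [  0.        ,   0.        ,   1.        ]]), 'origin': array([ 0.28716566, -0.00495498,  1.3580163 ]), 'attitude': array([ 0.70908174,  0.07255716, -0.07289644, -0.69758487])}
```

View pics/top0.png

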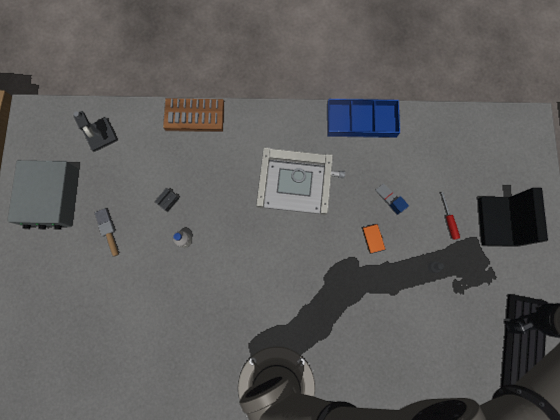

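View pics/scene0.png

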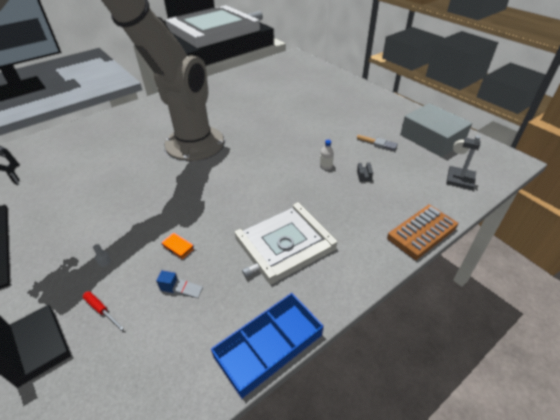

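The top view shows the stage at about (295,181), open front toward the robot. The wedge's blue block is at (400,205) and its thin end at (379,188). Next I'll measure both.

```bash
cat > h.py <<'E'
from station import *
import numpy as np, cv2
from scipy.spatial.transform import Rotation as R
def rot(q): return R.from_quat([q[1],q[2],q[3],q[0]])
def cast(p,uv,z):
    uv=np.atleast_2d(np.array(uv,float)); K=p['K']
    d=np.c_[(uv[:,0]-K[0,2])/K[0,0],-(uv[:,1]-K[1,2])/K[1,1],-np.ones(len(uv))]
    d=rot(p['attitude']).apply(d); o=np.array(p['origin'])
    return o+d*((z-o[2])/d[:,2])[:,None]
def proj(p,X):
    c=rot(p['attitude']).inv().apply(np.atleast_2d(X)-p['origin']); K=p['K']
    return np.c_[K[0,2]+K[0,0]*c[:,0]/-c[:,2],K[1,2]-K[1,1]*c[:,1]/-c[:,2]]
def tool(): 
    o=get_obs(); return np.array(o['eef_pos']),rot(o['tool_rot'])
E
python3 - <<'E'
from h import *
im=cv2.imread('pics/top0.png');p=camera_params('top')
hsv=cv2.cvtColor(im,cv2.COLOR_BGR2HSV)
m=cv2.inRange(hsv,(100,100,40),(130,255,255));m[:150]=0;m[:,:370]=0
c=max(cv2.findContours(m,0,1)[0],key=cv2.contourArea);r=cv2.minAreaRect(c)
print(r,cast(p,r[0],.048),cast(p,cv2.boxPoints(r),.048))
print('tip',cast(p,[378,188],.0))
print('stage',cast(p,[[264,149],[332,153],[327,214],[257,208]],.036))
a=cv2.resize(im[140:222,250:415],None,fx=4.8,fy=4.8,interpolation=cv2.INTER_CUBIC);cv2.imwrite('pics/c1.png',a)
E
```

```text
((398.57318115234375, 204.84144592285156), (12.962422370910645, 14.524161338806152), 51.34019470214844) [[ 0.56200435 -0.3856543   0.048     ]] [[ 0.56321033 -0.3544245   0.048     ]
 [ 0.5938011  -0.39224431  0.048     ]
 [ 0.56079889 -0.41687084  0.048     ]
 [ 0.53051346 -0.37912768  0.048     ]]
tip [[ 0.62881444 -0.33280314  0.        ]]
stage [[ 0.74757305  0.05238129  0.036     ]
 [ 0.73739715 -0.17458138  0.036     ]
 [ 0.53044999 -0.15644307  0.036     ]
 [ 0.54646297  0.0702604   0.036     ]]
```

View pics/c1.png

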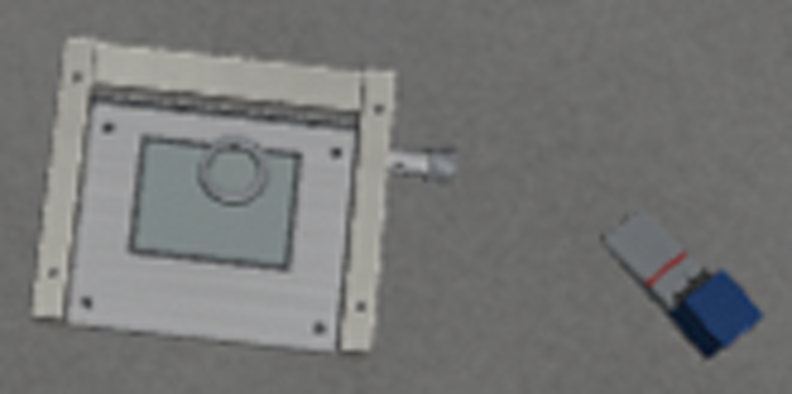

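```bash
python3 -m jog '[{"x":0.03,"y":-0.01,"az":-0.02},{"x":0.07,"y":-0.02,"az":-0.05},{"x":0.11,"y":-0.034,"az":-0.09},{"x":0.15,"y":-0.046,"az":-0.13},{"x":0.19,"y":-0.058,"az":-0.17},{"x":0.23,"y":-0.07,"az":-0.21},{"x":0.27,"y":-0.082,"az":-0.25},{"x":0.31,"y":-0.094,"az":-0.28},{"x":0.35,"y":-0.106,"az":-0.31},{"x":0.38,"y":-0.116,"az":-0.32},{"x":0.395,"y":-0.12,"az":-0.32},{"x":0.395,"y":-0.12,"az":-0.32}]' 1 60
python3 - <<'E'
from h import *
t,r=tool();p=camera_params('wrist');im=read_camera('wrist')
print(t,np.degrees(r.as_euler('xyz')),r.inv().apply(p['origin']-t),r.inv().apply(rot(p['attitude']).apply([0,0,-1])),get_obs()['q'])
cv2.imwrite('pics/w1.png',im[:,:,::-1]);np.save('w1.npy',p)
E
```

```text
[ 0.23114764 -0.63360648  0.23041235] [-1.79904305e+02  6.56542216e-03  2.00468895e+01] [ 0.07365663 -0.00042421 -0.14294642] [-2.89586754e-01 -3.66896114e-04  9.57151700e-01] [ 1.11289127  0.47761509  0.0223596   1.55618253 -0.01151853  1.10929934
 -0.08312127]validation failed for argument at $[0]...
```

View pics/w1.png

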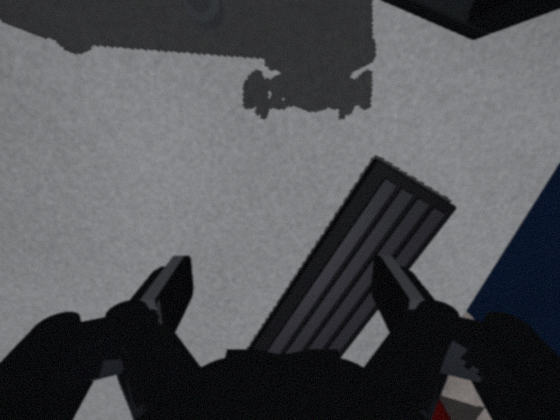

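The move was refused, so each row probably needs all six keys. The picture shows only the start location.

```bash
python3 -m jog '[{"x":0.04,"y":-0.012,"z":0,"ax":0,"ay":0,"az":-0.03},{"x":0.08,"y":-0.024,"z":0,"ax":0,"ay":0,"az":-0.06},{"x":0.12,"y":-0.036,"z":0,"ax":0,"ay":0,"az":-0.1},{"x":0.16,"y":-0.048,"z":0,"ax":0,"ay":0,"az":-0.14},{"x":0.2,"y":-0.06,"z":0,"ax":0,"ay":0,"az":-0.18},{"x":0.24,"y":-0.072,"z":0,"ax":0,"ay":0,"az":-0.22},{"x":0.28,"y":-0.084,"z":0,"ax":0,"ay":0,"az":-0.26},{"x":0.32,"y":-0.096,"z":0,"ax":0,"ay":0,"az":-0.3},{"x":0.36,"y":-0.108,"z":0.01,"ax":0,"ay":0,"az":-0.32},{"x":0.385,"y":-0.117,"z":0.02,"ax":0,"ay":0,"az":-0.32},{"x":0.395,"y":-0.12,"z":0.03,"ax":0,"ay":0,"az":-0.32},{"x":0.395,"y":-0.12,"z":0.03,"ax":0,"ay":0,"az":-0.32}]' 1 60
python3 - <<'E'
from h import *
t,r=tool();p=camera_params('wrist');im=read_camera('wrist')
print(t,np.degrees(r.as_euler('xyz')),get_obs()['q'])
cv2.imwrite('pics/w2.png',im[:,:,::-1]);np.save('w2.npy',p)
E
```

```text
t: 1.35
eef_pos: [0.5612, -0.3843, 0.1991]
tool_rot: [-0.001, 0.944, 0.33, -0.001]
contact_force: [-0.1, -0.6, 0.3]
gripper_width: 1.001
grasp_force: 0.0
[ 0.56122335 -0.38426698  0.19911941] [-1.79801926e+02  5.16216158e-02  3.85228712e+01] [ 0.61049181  0.51937482 -0.14165591  1.56082293  0.08092736  1.06957932
 -0.45296977]
```

View pics/w2.png

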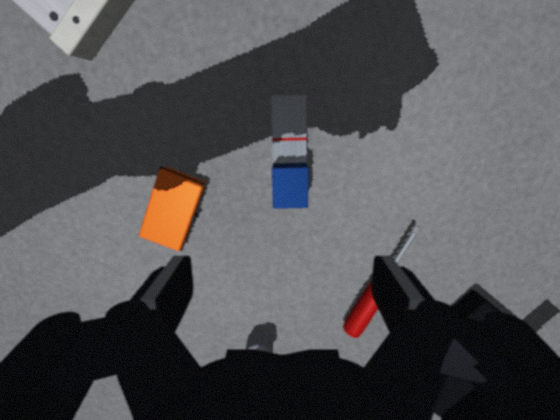

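The wrist view shows the wedge almost aligned with the tool: blue top at cols 273–308, rows 166–208, red line at row 139 and tip at row 96.

```bash
python3 - <<'E'
from h import *
im=cv2.imread('pics/w2.png');p=np.load('w2.npy',allow_pickle=True).item();t,r=tool()
hsv=cv2.cvtColor(im,cv2.COLOR_BGR2HSV)
m=cv2.inRange(hsv,(100,100,90),(130,255,255))
c=max(cv2.findContours(m,0,1)[0],key=cv2.contourArea);b=cv2.minAreaRect(c);print(b)
m=cv2.inRange(hsv,(170,90,60),(180,255,255))|cv2.inRange(hsv,(0,120,60),(4,255,255));m[:,:260]=0;m[:,320:]=0;m[160:]=0
red=np.argwhere(m)[:,::-1].mean(0)
C=cast(p,b[0],.048)[0];L=cast(p,red,.014)[0];T=cast(p,[[273,96],[306,96]],.003)
print(red,C,L,T,cast(p,cv2.boxPoints(b),.048))
d=T.mean(0)-C;print('yaw',np.arctan2(d[1],d[0]),np.arctan2(*(L-C)[1::-1]),'len',np.hypot(*d[:2]),np.hypot(*(L-C)[:2]))
print('C in tool',r.inv().apply(C-t),'tipdir',r.inv().apply(d),r.inv().apply(L-C))
E
```

```text
((290.0, 188.0), (40.0, 36.0), 90.0)
[289.75 138.73] [ 0.56543454 -0.38980184  0.048     ] [ 0.60067697 -0.36196836  0.014     ] [[ 0.62337684 -0.32141314  0.003     ]
 [ 0.64486913 -0.34847342  0.003     ]] [[ 0.57011887 -0.36356004  0.048     ]
 [ 0.59187831 -0.39091131  0.048     ]
 [ 0.56056545 -0.41707863  0.048     ]
 [ 0.53792385 -0.38864761  0.048     ]]
yaw 0.6739219884337041 0.6684730850526023 len 0.0879065689910718 0.0449080358703196
C in tool [0.00239933 0.00622782 0.15212212] tipdir [ 0.08798425 -0.00028994  0.044847  ] [0.04496734 0.00011782 0.03392133]
```

```bash
python3 -m jog '[{"x":0.002,"y":0.006,"z":0.03,"ax":0,"ay":0,"az":0},{"x":0.002,"y":0.006,"z":0.06,"ax":0,"ay":0,"az":0},{"x":0.002,"y":0.006,"z":0.09,"ax":0,"ay":0,"az":0},{"x":0.002,"y":0.006,"z":0.12,"ax":0,"ay":0,"az":0},{"x":0.002,"y":0.006,"z":0.15,"ax":0,"ay":0,"az":0},{"x":0.002,"y":0.006,"z":0.17,"ax":0,"ay":0,"az":0},{"x":0.002,"y":0.006,"z":0.182,"ax":0,"ay":0,"az":0},{"x":0.002,"y":0.006,"z":0.19,"ax":0,"ay":0,"az":0},{"x":0.002,"y":0.006,"z":0.191,"ax":0,"ay":0,"az":0},{"x":0.002,"y":0.006,"z":0.191,"ax":0,"ay":0,"az":0}]' 1 60
python3 -m jog '[{"x":0,"y":0,"z":0,"ax":0,"ay":0,"az":0},{"x":0,"y":0,"z":0,"ax":0,"ay":0,"az":0},{"x":0,"y":0,"z":0,"ax":0,"ay":0,"az":0},{"x":0,"y":0,"z":0,"ax":0,"ay":0,"az":0},{"x":0,"y":0,"z":0,"ax":0,"ay":0,"az":0},{"x":0,"y":0,"z":0,"ax":0,"ay":0,"az":0},{"x":0,"y":0,"z":0,"ax":0,"ay":0,"az":0},{"x":0,"y":0,"z":0,"ax":0,"ay":0,"az":0},{"x":0,"y":0,"z":0,"ax":0,"ay":0,"az":0},{"x":0,"y":0,"z":0,"ax":0,"ay":0,"az":0}]' 0 60
```

```text
t: 2.4
eef_pos: [0.5669, -0.3904, 0.0113]
tool_rot: [0.001, 0.945, 0.328, 0.0]
contact_force: [0.1, 0.3, 0.1]
gripper_width: 0.999
grasp_force: 0.0
t: 3.4
eef_pos: [0.567, -0.3897, 0.011]
tool_rot: [0.0, 0.944, 0.329, 0.0]
contact_force: [-1.0, 0.8, 5.6]
gripper_width: 0.417
grasp_force: 60.6
```

```bash
python3 -m jog '[{"x":0,"y":0,"z":-0.02,"ax":0,"ay":0,"az":0},{"x":-0.01,"y":0,"z":-0.05,"ax":0,"ay":0,"az":0},{"x":-0.01,"y":-0.02,"z":-0.08,"ax":0,"ay":0,"az":0.02},{"x":0,"y":-0.05,"z":-0.08,"ax":0,"ay":0,"az":0.1},{"x":0.01,"y":-0.08,"z":-0.08,"ax":0,"ay":0,"az":0.18},{"x":0.02,"y":-0.11,"z":-0.08,"ax":0,"ay":0,"az":0.26},{"x":0.03,"y":-0.14,"z":-0.08,"ax":0,"ay":0,"az":0.34},{"x":0.04,"y":-0.17,"z":-0.08,"ax":0,"ay":0,"az":0.42},{"x":0.052,"y":-0.2,"z":-0.08,"ax":0,"ay":0,"az":0.5},{"x":0.064,"y":-0.23,"z":-0.08,"ax":0,"ay":0,"az":0.58},{"x":0.076,"y":-0.26,"z":-0.08,"ax":0,"ay":0,"az":0.66},{"x":0.088,"y":-0.29,"z":-0.08,"ax":0,"ay":0,"az":0.7}]'
python3 - <<'E'
from h import *
t,r=tool();x=r.apply([1,0,0]);print(t,np.arctan2(x[1],x[0]))
d=np.array([.44,-.037,.091])-t;print(r.inv().apply(d),get_obs()['q'])
E
```

```text
t: 4.6
eef_pos: [0.4544, -0.1063, 0.0899]
tool_rot: [-0.0, 1.0, -0.017, -0.001]
contact_force: [0.7, 0.3, -2.7]
gripper_width: 0.411
grasp_force: 60.3
[ 0.4544299  -0.10625986  0.08987858] -0.03301292410743656
[-0.01670925 -0.0687459  -0.00109984] [ 0.11409015  0.3437796  -0.0214425   2.16161347  0.01214486  0.63734286
 -1.51967556]
```

```bash
python3 -m jog '[{"x":-0.006,"y":-0.022,"z":0,"ax":0,"ay":0,"az":0.01},{"x":-0.012,"y":-0.044,"z":0,"ax":0,"ay":0,"az":0.03},{"x":-0.017,"y":-0.06,"z":0,"ax":0,"ay":0,"az":0.04},{"x":-0.017,"y":-0.067,"z":0,"ax":0,"ay":0,"az":0.04},{"x":-0.017,"y":-0.067,"z":0,"ax":0,"ay":0,"az":0.04}]'
python3 - <<'E'
from h import *
t,r=tool();p=camera_params('wrist');im=read_camera('wrist');x=r.apply([1,0,0])
print(t,np.arctan2(x[1],x[0]),np.degrees(r.as_euler('xyz')),get_obs()['q'])
cv2.imwrite('pics/w3.png',im[:,:,::-1]);np.save('w3.npy',p)
E
```

```text
t: 5.1
eef_pos: [0.4406, -0.0393, 0.0902]
tool_rot: [-0.0, 0.999, -0.034, -0.0]
contact_force: [0.6, -0.5, -2.2]
gripper_width: 0.414
grasp_force: 60.3
[ 0.44059346 -0.03933405  0.0901763 ] -0.06814985079986255 [-1.79992890e+02  8.22413233e-03 -3.90469883e+00] [-0.02000741  0.31071696 -0.03501035  2.2139196   0.01891435  0.6171409
 -1.70899977]
```

View pics/w3.png

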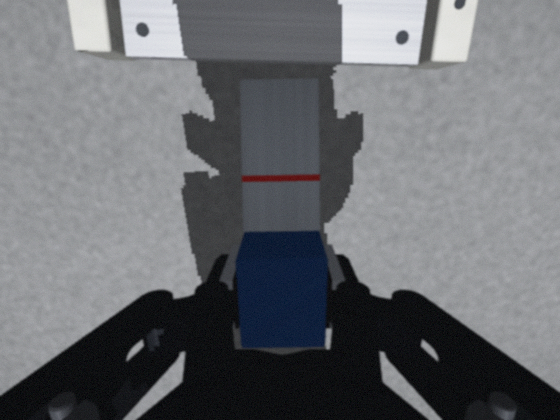

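The wrist view shows the wedge held straight, with its tip at row 80 and cols 241–319. The plate's front edge is at rows 53–64 and cols 124–422. I'll enlarge the corners.

```bash
python3 - <<'E'
import cv2,numpy as np
im=cv2.imread('pics/w3.png')
f=lambda a:cv2.resize(a,None,fx=5,fy=5,interpolation=cv2.INTER_NEAREST)
cv2.imwrite('pics/c3.png',np.vstack([f(im[20:75,60:200]),f(im[20:75,360:500])]))
E
```

```text
(no output)
```

View pics/c3.png

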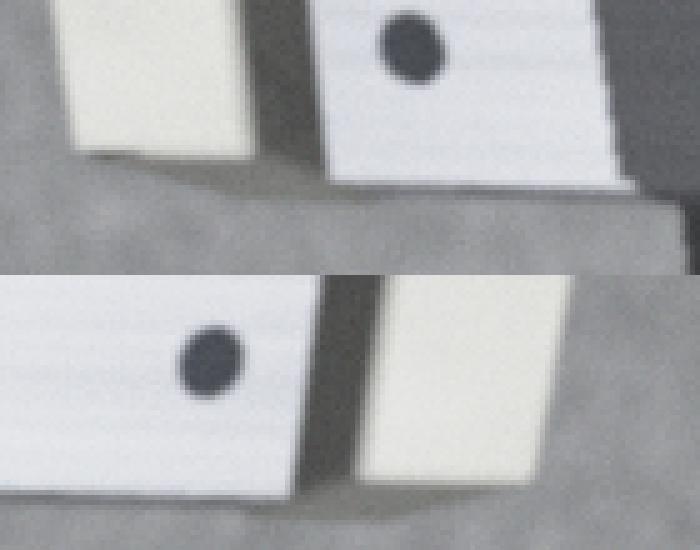

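Corners in full-picture pixels: plate (125.6,56) and (418.2,64.4); rail outer corners (75,50) and (467,61.6).

```bash
cat > m.py <<'E'
from h import *
p=np.load('w3.npy',allow_pickle=True).item();t,r=tool()
P=cast(p,[[125.6,56],[418.2,64.4]],.022);S=cast(p,[[75,50],[467,61.6]],.036)
W=cast(p,[[241,80],[319,80]],t[2]-.011+.003);L=cast(p,[[242,179],[320,177.5]],t[2]-.011+.014)
for n,a in zip("PSWL",(P,S,W,L)):
    d=a[0]-a[1];print(n,a.round(4).tolist(),'w',np.hypot(*d[:2]),'yaw',np.arctan2(-d[0],d[1]),'mid in tool',r.inv().apply(a.mean(0)-t))
E
python3 m.py
```

```text
P [[0.5532, 0.052, 0.022], [0.5356, -0.1321, 0.022]] w 0.18493013709329 yaw -0.09537515719182481 mid in tool [ 0.10336327 -0.00742957  0.06824449]
S [[0.5558, 0.0745, 0.036], [0.5337, -0.1549, 0.036]] w 0.23044199967049153 yaw -0.09608332872086547 mid in tool [ 0.1037285  -0.0072744   0.05424456]
W [[0.5284, -0.0261, 0.0822], [0.526, -0.0619, 0.0822]] w 0.035841862246237616 yaw -0.06907872557212102 mid in tool [ 0.08645196 -0.00228506  0.00800874]
L [[0.4845, -0.0232, 0.0932], [0.4827, -0.0596, 0.0932]] w 0.03639133427626737 yaw -0.049423436079347745 mid in tool [ 0.04278953 -0.0018251  -0.00299584]
```

```bash
python3 -m jog '[{"x":0.002,"y":-0.004,"z":0.01,"ax":0,"ay":0,"az":0.015},{"x":0.004,"y":-0.008,"z":0.025,"ax":0,"ay":0,"az":0.031},{"x":0.004,"y":-0.008,"z":0.04,"ax":0,"ay":0,"az":0.031},{"x":0.004,"y":-0.008,"z":0.055,"ax":0,"ay":0,"az":0.031},{"x":0.004,"y":-0.008,"z":0.065,"ax":0,"ay":0,"az":0.031},{"x":0.004,"y":-0.008,"z":0.072,"ax":0,"ay":0,"az":0.031},{"x":0.004,"y":-0.008,"z":0.076,"ax":0,"ay":0,"az":0.031},{"x":0.004,"y":-0.008,"z":0.078,"ax":0,"ay":0,"az":0.031},{"x":0.004,"y":-0.008,"z":0.079,"ax":0,"ay":0,"az":0.031},{"x":0.004,"y":-0.008,"z":0.079,"ax":0,"ay":0,"az":0.031}]'
python3 - <<'E'
from h import *
t,r=tool();p=camera_params('wrist');im=read_camera('wrist');x=r.apply([1,0,0])
print(t,np.arctan2(x[1],x[0]),np.degrees(r.as_euler('xyz')))
cv2.imwrite('pics/w4.png',im[:,:,::-1]);np.save('w4.npy',p)
cv2.imwrite('pics/w4b.png',cv2.resize(im[0:240,80:480,::-1],None,fx=2,fy=2))
E
```

```text
t: 6.15
eef_pos: [0.4454, -0.0324, 0.0116]
tool_rot: [-0.0, 0.999, -0.051, 0.0]
contact_force: [-0.1, -0.2, -2.5]
gripper_width: 0.415
grasp_force: 60.3
[ 0.44543628 -0.03235484  0.01156615] -0.10138670026116353 [-1.79994179e+02 -4.00137409e-02 -5.80903002e+00]
```

View pics/w4b.png

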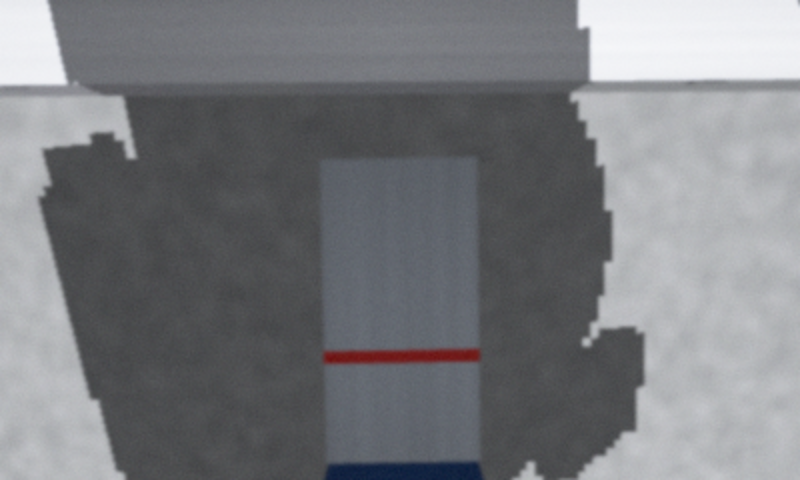

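The wedge is just above the table, square to the plate edge (plate edge at crop rows 92–95). Its tip is at crop row 158, cols 320–477. Now I'll check the lateral centring from the plate's side edges.

```bash
python3 - <<'E'
from h import *
im=cv2.imread('pics/w4.png');p=np.load('w4.npy',allow_pickle=True).item();t,r=tool()
g=cv2.cvtColor(im,6).astype(int)
print('L',list(zip(range(60,140,3),g[36,60:140:3])));print('R',list(zip(range(420,520,3),g[36,420:520:3])))
for c in (150,430): print(c,g[34:56,c])
T=cast(p,[[240,79.5],[318.5,78.5]],.003);L=cast(p,[[242,178.5],[320,177.3]],.014)
print([r.inv().apply(a-t).round(4).tolist() for a in (T,L)])
E
```

```text
L [(60, np.int64(239)), (63, np.int64(238)), (66, np.int64(240)), (69, np.int64(238)), (72, np.int64(240)), (75, np.int64(240)), (78, np.int64(240)), (81, np.int64(238)), (84, np.int64(240)), (87, np.int64(239)), (90, np.int64(240)), (93, np.int64(240)), (96, np.int64(240)), (99, np.int64(240)), (102, np.int64(240)), (105, np.int64(240)), (108, np.int64(240)), (111, np.int64(232)), (114, np.int64(116)), (117, np.int64(111)), (120, np.int64(111)), (123, np.int64(110)), (126, np.int64(116)), (129, np.int64(113)), (132, np.int64(111)), (135, np.int64(114)), (138, np.int64(113))]
R [(420, np.int64(240)), (423, np.int64(240)), (426, np.int64(240)), (429, np.int64(240)), (432, np.int64(239)), (435, np.int64(241)), (438, np.int64(240)), (441, np.int64(240)), (444, np.int64(239)), (447, np.int64(238)), (450, np.int64(238)), (453, np.int64(238)), (456, np.int64(239)), (459, np.int64(237)), (462, np.int64(239)), (465, np.int64(236)), (468, np.int64(237)), (471, np.int64(238)), (474, np.int64(235)), (477, np.int64(236)), (480, np.int64(237)), (483, np.int64(235)), (486, np.int64(237)), (489, np.int64(237)), (492, np.int64(235)), (495, np.int64(236)), (498, np.int64(236)), (501, np.int64(236)), (504, np.int64(235)), (507, np.int64(234)), (510, np.int64(236)), (513, np.int64(196)), (516, np.int64(104)), (519, np.int64(116))]
150 [116 118 112 118 113 119 113 103 102  97  93  91  91  88  79  76  72  76
  76  72  75  75]
430 [240 240 239 238 237 215 163 136 138 134 141 152 164 177 177 175 177 178
 180 179 186 182]
[[[0.087, -0.0197, 0.0087], [0.0874, 0.0165, 0.0087]], [[0.0428, -0.0191, -0.0023], [0.0433, 0.0174, -0.0023]]]
```

```bash
python3 - <<'E'
from h import *
im=cv2.imread('pics/w4.png');p=np.load('w4.npy',allow_pickle=True).item();t,r=tool()
g=cv2.cvtColor(im,6).astype(int)
print([(c,int(g[38,c])) for c in range(20,72,2)],[(c,int(g[38,c])) for c in range(506,522)])
print(g[36:50,70],g[34:48,505])
tops=cast(p,[[150,41.3],[430,39.3],[70,42],[505,39]],.022);print(r.inv().apply(tops-t).round(4))
for L in (40,42,44,46,48,50): print(L,r.inv().apply(cast(p,[[L,38],[514,38]],.022)-t).round(4).tolist())
E
```

```text
[(20, 144), (22, 140), (24, 136), (26, 132), (28, 129), (30, 124), (32, 118), (34, 110), (36, 111), (38, 142), (40, 234), (42, 238), (44, 238), (46, 239), (48, 238), (50, 237), (52, 239), (54, 239), (56, 238), (58, 239), (60, 239), (62, 238), (64, 238), (66, 236), (68, 239), (70, 239)] [(506, 226), (507, 229), (508, 227), (509, 228), (510, 226), (511, 221), (512, 210), (513, 175), (514, 136), (515, 122), (516, 122), (517, 125), (518, 128), (519, 132), (520, 137), (521, 136)]
[239 240 239 241 238 235 200 158 140 140 145 143 152 165] [237 236 234 234 224 184 140 134 135 141 144 145 143 150]
[[ 0.0992 -0.0518 -0.0103]
 [ 0.0998  0.0574 -0.0103]
 [ 0.099  -0.0831 -0.0103]
 [ 0.0999  0.0866 -0.0103]]
40 [[0.1004, -0.0945, -0.0103], [0.1002, 0.09, -0.0103]]
42 [[0.1004, -0.0938, -0.0103], [0.1002, 0.09, -0.0103]]
44 [[0.1004, -0.093, -0.0103], [0.1002, 0.09, -0.0103]]
46 [[0.1004, -0.0922, -0.0103], [0.1002, 0.09, -0.0103]]
48 [[0.1004, -0.0914, -0.0103], [0.1002, 0.09, -0.0103]]
50 [[0.1004, -0.0906, -0.0103], [0.1002, 0.09, -0.0103]]
```

```bash
python3 -m jog '[{"x":0,"y":-0.0005,"z":0,"ax":0,"ay":0,"az":-0.005},{"x":0,"y":-0.001,"z":0.0004,"ax":0,"ay":0,"az":-0.005},{"x":0,"y":-0.001,"z":0.0008,"ax":0,"ay":0,"az":-0.005},{"x":0,"y":-0.001,"z":0.0008,"ax":0,"ay":0,"az":-0.005}]' - 80
```

```text
t: 6.6
eef_pos: [0.4455, -0.0312, 0.011]
tool_rot: [-0.0, 0.999, -0.048, 0.0]
contact_force: [-1.1, 0.0, 4.2]
gripper_width: 0.414
grasp_force: 82.8
```

```bash
python3 -m jog '[{"x":0.003,"y":0,"z":0,"ax":0,"ay":0,"az":0.004},{"x":0.007,"y":-0.0005,"z":0,"ax":0,"ay":0,"az":0.008},{"x":0.011,"y":-0.0005,"z":0,"ax":0,"ay":0,"az":0.008},{"x":0.015,"y":-0.0005,"z":0,"ax":0,"ay":0,"az":0.008},{"x":0.019,"y":-0.0005,"z":0,"ax":0,"ay":0,"az":0.008},{"x":0.023,"y":-0.0005,"z":0,"ax":0,"ay":0,"az":0.008},{"x":0.027,"y":-0.0005,"z":0,"ax":0,"ay":0,"az":0.008},{"x":0.031,"y":-0.0005,"z":0,"ax":0,"ay":0,"az":0.008},{"x":0.035,"y":-0.0005,"z":0,"ax":0,"ay":0,"az":0.008},{"x":0.038,"y":-0.0005,"z":0,"ax":0,"ay":0,"az":0.008},{"x":0.038,"y":-0.0005,"z":0,"ax":0,"ay":0,"az":0.008}]'
python3 -m jog '[{"x":0.002,"y":0,"z":0,"ax":0,"ay":0,"az":0},{"x":0.004,"y":0,"z":0,"ax":0,"ay":0,"az":0},{"x":0.006,"y":0,"z":0,"ax":0,"ay":0,"az":0},{"x":0.008,"y":0,"z":0,"ax":0,"ay":0,"az":0},{"x":0.010,"y":0,"z":0,"ax":0,"ay":0,"az":0},{"x":0.012,"y":0,"z":0,"ax":0,"ay":0,"az":0},{"x":0.013,"y":0,"z":0,"ax":0,"ay":0,"az":0},{"x":0.013,"y":0,"z":0,"ax":0,"ay":0,"az":0}]'
python3 - <<'E'
from h import *
t,r=tool();p=camera_params('wrist');im=read_camera('wrist');x=r.apply([1,0,0])
print(t,np.arctan2(x[1],x[0]),np.degrees(r.as_euler('xyz')))
cv2.imwrite('pics/w5.png',im[:,:,::-1]);np.save('w5.npy',p)
cv2.imwrite('pics/w5b.png',cv2.resize(im[60:260,180:400,::-1],None,fx=3,fy=3))
E
```

```text
t: 7.7
eef_pos: [0.4828, -0.0345, 0.011]
tool_rot: [0.0, 0.999, -0.052, -0.0]
contact_force: [-3.1, -0.2, 6.0]
gripper_width: 0.411
grasp_force: 82.7
t: 8.5
eef_pos: [0.4918, -0.0357, 0.011]
tool_rot: [0.0, 0.999, -0.052, -0.004]
contact_force: [-15.4, 1.4, 21.4]
gripper_width: 0.412
grasp_force: 84.6
[ 0.49183722 -0.03571704  0.01097705] -0.10417605687940842 [179.95078479   0.42370053  -5.96884839]
```

View pics/w5b.png

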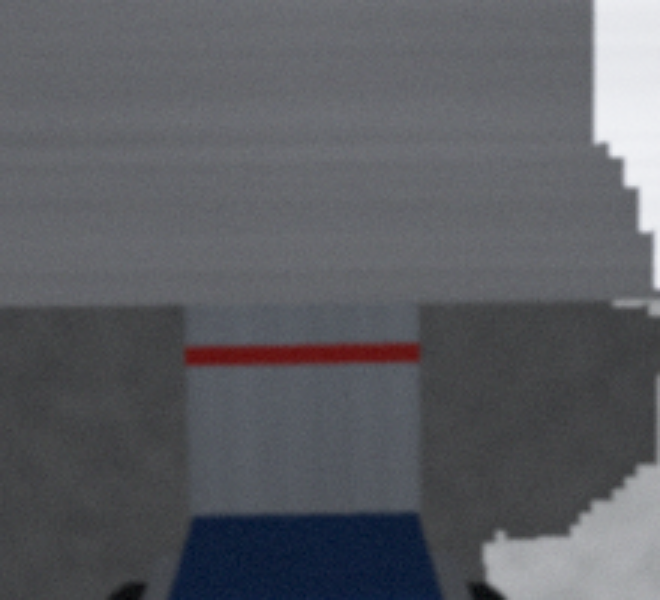

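The plate edge is now on the slope (crop row 303), with the red line at row 354, about 10 mm to go. The tool shows a slight nose-down tilt and presses down, so I'll ease both while continuing.

```bash
python3 -m jog '[{"x":0,"y":0,"z":-0.0006,"ax":0,"ay":0.004,"az":0},{"x":0.001,"y":0,"z":-0.0012,"ax":0,"ay":0.007,"az":0},{"x":0.002,"y":0,"z":-0.0012,"ax":0,"ay":0.007,"az":0},{"x":0.003,"y":0,"z":-0.0012,"ax":0,"ay":0.007,"az":0},{"x":0.004,"y":0,"z":-0.0012,"ax":0,"ay":0.007,"az":0},{"x":0.004,"y":0,"z":-0.0012,"ax":0,"ay":0.007,"az":0}]'
cat > m2.py <<'E'
from h import *
t,r=tool();p=camera_params('wrist');im=read_camera('wrist')
g=cv2.cvtColor(im,cv2.COLOR_RGB2HSV)
m=cv2.inRange(g,(170,90,60),(180,255,255))|cv2.inRange(g,(0,120,60),(4,255,255));m[:60]=0;m[260:]=0;m[:,:235]=0;m[:,325:]=0
red=np.argwhere(m)[:,::-1].mean(0) if m.any() else None
G=cv2.GaussianBlur(cv2.cvtColor(im,7),(5,5),0).astype(int)
rows=[]
for c in (190,200,210,350,360,370):
    d=np.diff(G[100:220,c]); rows.append((c,100+int(np.argmin(d)),int(d.min())))
x=r.apply([1,0,0])
print('tcp',t,'yaw',np.arctan2(x[1],x[0]),'pitch',np.degrees(r.as_euler('xyz')),'red',red,int((m>0).sum()),rows)
ed=np.median([q[1] for q in rows])+.5
if red is not None:
    L=r.inv().apply(cast(p,red,.014)-t)[0]
    for h in (.022,.024,.026): print(h,'edge-red',r.inv().apply(cast(p,[280,ed],h)-t)[0][0]-L[0])
cv2.imwrite('pics/last.png',im[:,:,::-1])
E
python3 m2.py
```

```text
t: 9.15
eef_pos: [0.5001, -0.0363, 0.0115]
tool_rot: [0.0, 0.999, -0.052, 0.003]
contact_force: [-2.0, -0.5, -5.1]
gripper_width: 0.412
grasp_force: 81.7
tcp [ 0.50006953 -0.03630424  0.0114811 ] yaw -0.10432245746624558 pitch [179.99590461  -0.38297207  -5.97723652] red [260.3 181. ] 10 [(190, 180, -9), (200, 180, -8), (210, 180, -10), (350, 179, -8), (360, 179, -9), (370, 178, -8)]
0.022 edge-red 0.0022578526951148106
0.024 edge-red 0.0027044596975618618
0.026 edge-red 0.003151066700008927
```

```bash
python3 -m jog '[{"x":0,"y":0,"z":0.0003,"ax":0,"ay":-0.003,"az":0},{"x":0.0005,"y":0,"z":0.0006,"ax":0,"ay":-0.005,"az":0},{"x":0.001,"y":0,"z":0.0006,"ax":0,"ay":-0.005,"az":0},{"x":0.001,"y":0,"z":0.0006,"ax":0,"ay":-0.005,"az":0},{"x":0.001,"y":0,"z":0.0006,"ax":0,"ay":-0.005,"az":0}]'
python3 m2.py
```

```text
t: 9.7
eef_pos: [0.5011, -0.0364, 0.0111]
tool_rot: [0.0, 0.999, -0.052, 0.001]
contact_force: [-2.8, 0.1, -5.3]
gripper_width: 0.412
grasp_force: 81.7
tcp [ 0.50109759 -0.03635572  0.01114121] yaw -0.10424131159126432 pitch [-1.79997660e+02 -1.25660022e-01 -5.97258721e+00] red None 0 [(190, 183, -9), (200, 183, -9), (210, 183, -8), (350, 182, -8), (360, 181, -8), (370, 181, -9)]
```

```bash
python3 -m jog '[{"x":0.0002,"y":0,"z":0.0003,"ax":0,"ay":-0.001,"az":0},{"x":0.0005,"y":0,"z":0.0005,"ax":0,"ay":-0.002,"az":0},{"x":0.0008,"y":0,"z":0.0005,"ax":0,"ay":-0.002,"az":0},{"x":0.0008,"y":0,"z":0.0005,"ax":0,"ay":-0.002,"az":0}]'
python3 m2.py; python3 - <<'E'
from h import *
im=cv2.imread('pics/last.png');s=read_camera('scene')[:,:,::-1]
a=cv2.resize(im[90:290,160:420],(520,400));b=cv2.resize(s[190:290,215:345],(260,200),interpolation=2)
cv2.imwrite('pics/fin.png',np.hstack([a,cv2.copyMakeBorder(b,0,200,0,0,0)]))
E
```

```text
t: 10.15
eef_pos: [0.5011, -0.0364, 0.011]
tool_rot: [0.0, 0.999, -0.052, -0.001]
contact_force: [-7.1, 0.3, 3.8]
gripper_width: 0.417
grasp_force: 82.5
tcp [ 0.5010728  -0.03637925  0.01102005] yaw -0.10419860374346254 pitch [ 1.79994210e+02  7.21514209e-02 -5.97014023e+00] red None 0 [(190, 183, -9), (200, 183, -9), (210, 183, -9), (350, 181, -8), (360, 181, -8), (370, 181, -8)]
```

View pics/fin.png

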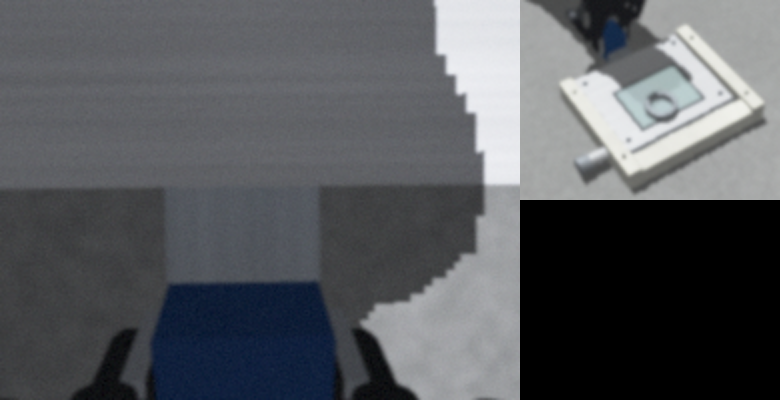

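```bash
python3 - <<'E'
from h import *
p=camera_params('wrist');t,r=tool()
f=lambda uv,z:r.inv().apply(cast(p,uv,z)-t)[0][0]
for row in (182.5,183.5): print('edge',f([281,row],.026))
print('blockfoot',f([281,231.5],.020),'expect edge-foot 0.024')
E
```

```text
edge 0.043799003280769445
edge 0.04335970108965218
blockfoot 0.018763184508480864 expect edge-foot 0.024
```

```bash
python3 -m jog '[{"x":0.0005,"y":0,"z":0,"ax":0,"ay":0,"az":0},{"x":0.001,"y":0,"z":0,"ax":0,"ay":0.001,"az":0},{"x":0.001,"y":0,"z":-0.0002,"ax":0,"ay":0.001,"az":0},{"x":0.001,"y":0,"z":-0.0002,"ax":0,"ay":0.001,"az":0},{"x":0.001,"y":0,"z":-0.0002,"ax":0,"ay":0.001,"az":0}]'
python3 m2.py
```

```text
t: 10.75
eef_pos: [0.5025, -0.0365, 0.011]
tool_rot: [0.0, 0.999, -0.052, 0.0]
contact_force: [-5.9, 1.2, 1.3]
gripper_width: 0.411
grasp_force: 81.8
tcp [ 0.50253489 -0.03653818  0.01102398] yaw -0.10422203341430211 pitch [ 1.79996898e+02 -2.96967665e-02 -5.97148265e+00] red None 0 [(190, 186, -8), (200, 186, -8), (210, 186, -9), (350, 185, -8), (360, 184, -7), (370, 185, -9)]
```

```bash
python3 -m jog '[{"x":0,"y":0,"z":0,"ax":0,"ay":0,"az":0},{"x":0,"y":0,"z":0,"ax":0,"ay":0,"az":0},{"x":0,"y":0,"z":0,"ax":0,"ay":0,"az":0},{"x":0,"y":0,"z":0,"ax":0,"ay":0,"az":0},{"x":0,"y":0,"z":0,"ax":0,"ay":0,"az":0},{"x":0,"y":0,"z":0,"ax":0,"ay":0,"az":0}]' && python3 -c "
from station import *
print(get_obs()['eef_pos']);print(hand_in())"
```

```text
t: 11.4
eef_pos: [0.5025, -0.0365, 0.011]
tool_rot: [0.0, 0.999, -0.052, 0.0]
contact_force: [-5.0, 1.7, 1.6]
gripper_width: 0.41
grasp_force: 81.8
[ 0.50250365 -0.03653456  0.01100964]
the job is handed in; nothing more can be done
None
```

The job is handed in at 11.4 s: the wedge is flat and square under the middle of the plate's front edge, which sits at the red line to within about 1 mm (about 4 mm of lift, worked out from the wedge's position rather than measured directly), and it is still gripped.

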